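Index the scan stage to its next hole

TASK

On the swivel stage that carries the plaster dental arch, draw the spring index pin up by its black knob, swing the table one hole counter-clockwise (seen from above), and let the pin drop fully home in that next hole. Leave the other stage, the one with the plain white disc, as it is.

Things in the scene. Friction and masses are not known exactly. Their poses are not given: they have to be found in the camera images.
- model_base: Fixed round base, 236 mm across, top at 30 mm, of the stage with the plaster arch. Origin on the swivel axis at the work surface, z up, x axis towards the start hole. Holes on a 90 mm radius at -45, 0, 45, 90 deg, counter-clockwise from above; 45 is the next hole. Mouths 28 mm wide: a pin let go within 10 mm slides in. Arch turns with the table: within 50 mm of the axis, top below 82 mm.
- model_knob (a point): Centre of that stage's black pin knob: upright cylinder 28 mm across, 30 high, 90 mm from the swivel axis, centre 79 mm above the work surface with the pin home; housing below it to 58 mm. Slides up at most 24 mm against a spring (4 to 8 N), clear of the hole after 16 mm (lift about 20). Carried round in an arc while up, it takes the table along; let go, it springs down.
- model_swivel (a joint): Angle of that stage's table, rad, counter-clockwise positive from above: about 0 at the start (pin in the first hole), 0.785 in the next hole; stops at -0.85 and 1.65. Light friction (0.04 N m), stays where left; locked to about 1 deg while the pin is home.
- blank_knob (a point): Centre of the same kind of knob on the other, identical stage, which carries a plain white disc (98 mm across) in place of the arch. To be left alone.
Not all that is in view belongs to the job. What is shaped like the model_base but blue or yellow is not meant.

How it is judged:
By the outcome, as a careful person would: the job done as asked, in the order asked, and still so for the second after the job is handed in, with the robot touching nothing.
It also fails if it takes over 30 s, if anything falls off the work surface, if the arm or the gripper's body presses on something with over 40 N, if the wrist force passes 120 N, or if a joint passes its speed limit or range.

ROBOT

A 6-joint arm with a two-finger parallel gripper is mounted at the origin on the work surface. World frame = base frame: x ahead of the robot, y to its left, z up, the work surface at z = 0. Lengths are in m, angles in degrees, forces in N, time in s.
With the tool pointing down it reaches from about 0.375 to 0.9 m from the base axis. Payload 3.1 kg.
Tool frame: the origin (TCP) lies midway between the tips of the shut fingers; the grasp point (between the pads) lies 19 mm behind it; z points along the fingers, y is the direction in which the jaws open and shut (so a half turn about z gives the same grasp; the last joint's range is limited). The gripper opens to 87 mm and grips with 3 to 60 N. Pads are 19 mm wide; open, the fingers measure 117 mm over their backs; the gripper's body (75 mm by 190 mm) begins 51 mm behind the grasp point.
Start: joints at [-82.019, 30.224, 82.088, -0, 67.689, -10.227], TCP at [0.195, -0.594, 0.223] pointing down, gripper open.
Joint ranges: [-176.69, 176.69], [-43.24, 126.21], [12.49, 139.97], [-82, 262], [0, 151.66], [-163.58, 163.58]. Speed limits (degrees/s): [159.86, 159.86, 180, 180, 180, 180].

INTERFACE

Orientations are given as a 3x3 rotation matrix whose columns are the frame's x, y, z axes.
In Python, from rig import bot gives the robot as it stands.
- The arm moves only by the tool carry_out, never from a script. Its arguments are lists of equal length, an entry for each row: "grip": the gripper's target within -1 to 1 (fully open at 1, half-way at 0, shut at -1); "slide": the shift along the tool's x, y, z in mm, a list of three; "twist": the turn, a rotation vector about the tool's x, y, z in rad, a list of three. In form: {"grip": [grip, ...], "slide": [[dx, dy, dz], ...], "twist": [[wx, wy, wz], ...]}. A call has 1 to 12 rows; each row shifts and turns the pose as measured when the row begins, along the tool's axes as they then stand; what a row does not reach is not made up. A row lasts 1/10 s, in which the tool goes at most 50 mm and 8.59 degrees, less where a joint would pass 70% of its speed; a pose out of reach is approached as far as the arm can. A call is refused whole if a number of a shift passes 50 or a number of a turn 0.15, either way. A call with a gripper value outside its range is refused whole. The fingers move at their own pace and stop on an object; the grip force is fixed at half the most. Time passes only in rows, so rows that do not move let the fingers close. It gives the time, the measured TCP pose, the force and the opening at its end, in the units of the state.
- bot.read_state(): the state, without advancing time (a new reading comes with each control period).
- bot.capture(name): name is "scene" or "side" or "wrist"; returns a dict with "color" (480x640x3 uint8, red, green, blue), "depth" (480x640 float32, m along the optical axis (not along the pixel's ray), 0 where there is no reading), "fx", "fy", "cx", "cy" (pixels), "position" and "rotation" of the camera in the world; the wrist camera has in their place "T_tool_cam" (4x4, takes a point from camera to tool coordinates, whose origin is the TCP and whose axes are the flange's). Camera axes: x right, y up, looking along -z (the intrinsics and any distortion apply to the point x, -y, -z); pixel columns grow to the right and rows downward; lengths in m; the calibration is good to about 2 mm. A picture is of the moment at which its call begins: read the wrist's pose just before it.
- bot.hand_in(): hands the job in, once; it reports no verdict.
The state is a dict: "time_s": time; "joint_positions": joint angles; "qvel": joint speeds; "tau": joint torques, N m; "position": TCP position; "tcp_rot": TCP orientation; "force": force on the tool from outside, world axes, zero at the start; "moment": the same for the moment, N m; "opening": opening from 0.0 (shut) to 1.0 (fully open).
Only numpy, scipy, OpenCV 4.12 (cv2) and the standard library are available. Lean on these libraries where they do the work, as an engineer would, in place of code of your own. Each camera call takes 0.05 s, during which the arm holds its last target.

## Working session

There is one attempt and no reset: what is moved stays moved. The work goes in short steps, Python scripts to look and compute and a tool call to move; the robot and the scene stay as the last step left them, time stands still between calls to the robot, and variables do not carry over. Pictures are saved under pics/ and viewed, and the job is handed in when it is done.

Besides the shell and the picture viewer there is one more tool, called after ">>>" by a JSON object that holds its "api" and its "payload", one argument or row to a line. carry_out: Moves the arm, as the interface text tells. Its arguments: {"type":"object","properties":{"grip":{"type":"array"},"slide":{"type":"array"},"twist":{"type":"array"}},"required":["grip","slide","twist"]}

```bash
mkdir -p pics; ls; cat > h.py <<'E'
from rig import bot
import numpy as np, cv2
def save(n,f,crop=None,s=1):
    c=bot.capture(n); im=c['color'][:,:,::-1]
    np.savez('pics/'+f+'.npz',**{k:v for k,v in c.items()})
    cv2.imwrite('pics/'+f+'.png',im); return c
def pt(c,u,v,d=None):
    if d is None:
        w=c['depth'][int(v)-1:int(v)+2,int(u)-1:int(u)+2]; d=np.median(w[w>0])
    p=np.array([(u-c['cx'])/c['fx']*d,-(v-c['cy'])/c['fy']*d,-d])
    return c['rotation']@p+c['position']
E
python3 - <<'E'
from h import *
for n in('scene','side','wrist'):
    c=save(n,n+'0'); print(n,[k for k in c])
print(bot.read_state())
E
```

```text
pics
scene ['color', 'depth', 'fx', 'fy', 'cx', 'cy', 'position', 'rotation']
side ['color', 'depth', 'fx', 'fy', 'cx', 'cy', 'position', 'rotation']
wrist ['color', 'depth', 'fx', 'fy', 'cx', 'cy', 'T_tool_cam']
{'time_s': 0.15, 'joint_positions': array([-8.20185631e+01,  3.02670710e+01,  8.21399532e+01,  1.89565660e-04,
        6.76900355e+01, -1.02254206e+01]), 'qvel': array([ 0.06207747, -0.0994102 , -0.30320925, -0.08884926,  0.14415884,
        0.04399288]), 'tau': array([ 9.34760537e-04, -4.40431166e+01, -1.76842332e+01,  6.33586245e-02,
        5.52628934e-02, -9.46773412e-05]), 'position': array([ 0.19524849, -0.59312109,  0.2217904 ]), 'tcp_rot': array([[ 9.49935091e-01,  3.12447226e-01, -2.32186069e-04],
       [ 3.12447165e-01, -9.49933657e-01,  1.67802661e-03],
       [ 3.03733398e-04, -1.66656224e-03, -9.99998565e-01]]), 'force': array([0.10664345, 0.47659969, 0.19446286]), 'moment': array([ 0.04003201, -0.00460209,  0.01177088]), 'opening': 0.9943811819316383}
```

View pics/scene0.png

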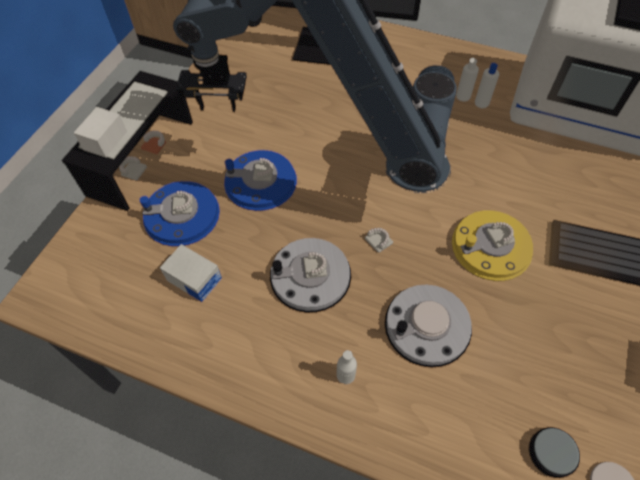

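View pics/side0.png

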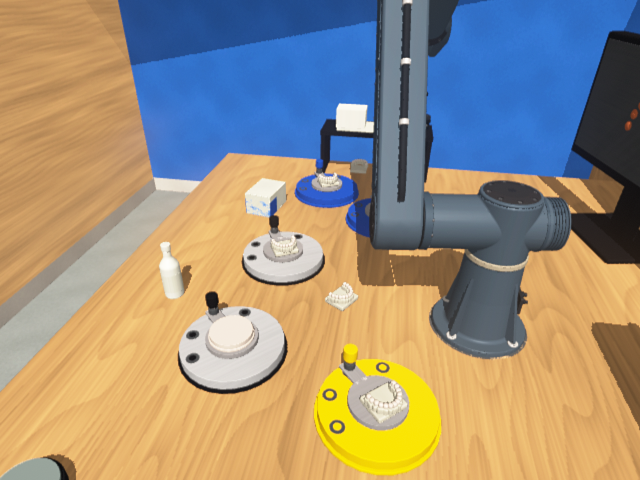

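View pics/wrist0.png

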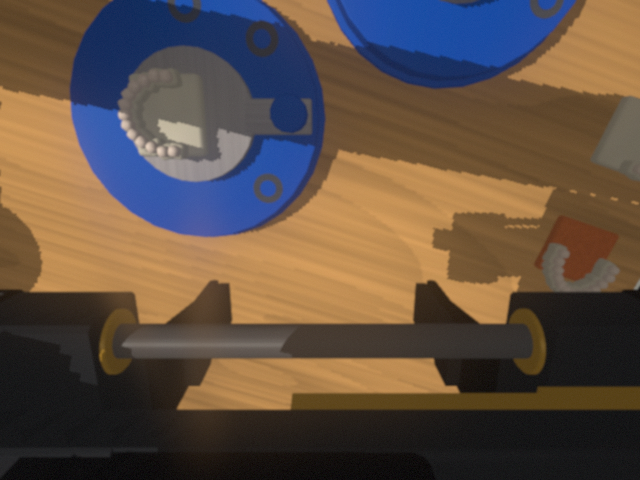

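Candidates in the scene picture are the grey stage with the arch (311,273; knob 278,267), the grey stage with the white disc (428,324), two blue stages (260,180 and 181,212), and a yellow one (493,245). The grey one with the arch fits the description. I'll confirm it in a crop and measure.

```bash
python3 - <<'E'
from h import *
a=cv2.imread('pics/scene0.png')[225:325,255:365]
b=cv2.imread('pics/side0.png')[205:290,230:340]
a=cv2.resize(a,None,fx=5,fy=5,interpolation=cv2.INTER_CUBIC);b=cv2.resize(b,(550,425),interpolation=cv2.INTER_CUBIC)
cv2.imwrite('pics/cropA.png',a);cv2.imwrite('pics/cropB.png',b)
E
```

```text
(no output)
```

View pics/cropA.png

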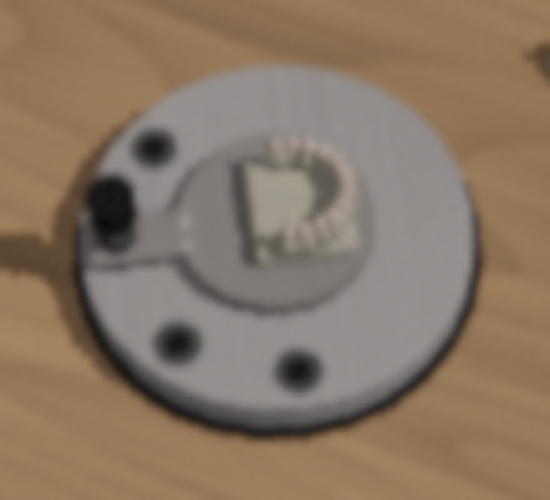

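View pics/cropB.png

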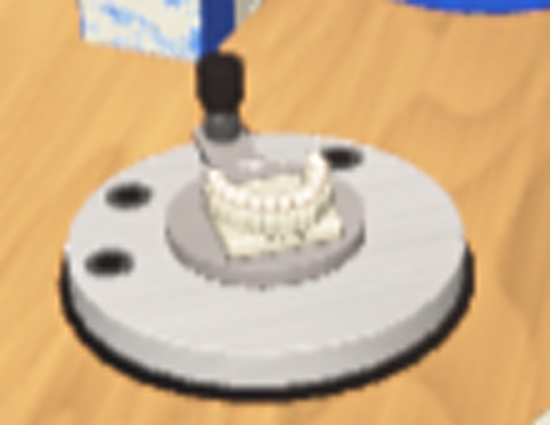

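The crop confirms it: black knob at scene (277,266) and side (274,221), an ivory arch, and holes at (285.6,254.4), (290.6,293.6) and (314.8,299.2).

```bash
python3 - <<'E'
from h import *
L=lambda n:dict(np.load('pics/'+n+'.npz'))
S=L('scene0');D=L('side0')
def ray(c,u,v):
    p=np.array([(u-c['cx'])/c['fx'],-(v-c['cy'])/c['fy'],-1.]);return c['rotation']@p
def pl(c,u,v,z):
    r=ray(c,u,v);return c['position']+r*(z-c['position'][2])/r[2]
H=[pl(S,285.6,254.4,.03),pl(S,290.6,293.6,.03),pl(S,314.8,299.2,.03)]
H2=[pl(D,230+340/5,205+158/5,.03),pl(D,230+128/5,205+195/5,.03),pl(D,230+109/5,205+263/5,.03)]
print(S['position'],D['position'])
from scipy.optimize import least_squares
for h in(H,H2):
    print(np.round(h,4))
    f=lambda x:np.concatenate([[x[0]+.09*np.cos(x[2]+a)-p[0],x[1]+.09*np.sin(x[2]+a)-p[1]] for a,p in zip(np.radians([-45,45,90]),h)])
    best=min((least_squares(f,[h[0][0],h[0][1],t]) for t in(-2,0,2)),key=lambda r:r.cost)
    x=best.x;print('fit',x[:2],np.degrees(x[2]),np.sqrt(best.cost*2/6),'knob',x[:2]+.09*np.array([np.cos(x[2]),np.sin(x[2])]))
kS=pl(S,255+111/5,225+203/5,.079);kD=pl(D,230+220/5,205+82/5,.079)
print(kS,kD)
A=[];b=[]
for c,u,v in((S,277.2,265.6),(D,274,221.4)):
    r=ray(c,u,v);r/=np.linalg.norm(r);P=np.eye(3)-np.outer(r,r);A.append(P);b.append(P@c['position'])
print(np.linalg.lstsq(np.vstack(A),np.hstack(b),rcond=None)[0])
print('depth',pt(S,278,263),pt(S,420,322))
print('blank knob',pl(S,401,327,.079))
E
```

```text
[1.17520436 0.14722208 1.34388443] [0.24042902 0.8400818  0.71814358]
[[ 0.4848 -0.2546  0.03  ]
 [ 0.5951 -0.1904  0.03  ]
 [ 0.5862 -0.1218  0.03  ]]
fit [ 0.50811591 -0.16732232] -59.84504884615795 0.000228000921940801 knob [ 0.55332653 -0.24514262]
[[ 0.4845 -0.2566  0.03  ]
 [ 0.5959 -0.1936  0.03  ]
 [ 0.586  -0.1246  0.03  ]]
fit [ 0.50830355 -0.16974875] -60.132655354382266 0.000408076578104026 knob [ 0.55312297 -0.24779501]
[ 0.55186267 -0.24646786  0.079     ] [ 0.55344735 -0.24817786  0.079     ]
[ 0.55269009 -0.24593827  0.08042129]
depth [ 0.55091911 -0.24323265  0.09376423] [0.55946103 0.16428879 0.0606818 ]
blank knob [0.59950338 0.12286264 0.079     ]
```

Both views agree: axis (0.508,-0.1685), start hole at -60°, knob (0.553,-0.2465). The next hole is at -15°, which puts the target knob at (0.595,-0.192). I'll move over the knob and turn the jaws to close tangentially, which keeps them clear of the arch.

>>> {"api": "carry_out", "payload": {
  "grip": [1,1,1,1,1,1,1,1,1,1,1,1],
  "slide": [
    [37,-18,0],
    [37,-18,0],
    [37,-18,0],
    [37,-18,0],
    [37,-18,0],
    [37,-18,0],
    [37,-18,0],
    [37,-18,0],
    [37,-18,0],
    [37,-18,0],
    [37,-18,0],
    [37,-18,0]
  ],
  "twist": [
    [0,0,0],
    [0,0,0],
    [0,0,0],
    [0,0,0],
    [0,0,0],
    [0,0,0],
    [0,0,0],
    [0,0,0],
    [0,0,0],
    [0,0,0],
    [0,0,0],
    [0,0,0]
  ]
}}

```text
time_s: 1.35
position: [0.5584, -0.2421, 0.2177]
tcp_rot: [[0.954, 0.301, -0.004], [0.301, -0.954, 0.003], [-0.003, -0.004, -1.0]]
force: [0.7, 0.3, 0.0]
opening: 1.0
```

>>> {"api": "carry_out", "payload": {
  "grip": [1,1,1,1,1,1,1,1,1,1,1,1],
  "slide": [
    [0,0,0],
    [0,0,0],
    [0,0,0],
    [0,0,0],
    [0,0,0],
    [0,0,0],
    [0,0,0],
    [0,0,0],
    [0,0,0],
    [0,0,0],
    [0,0,0],
    [0,0,0]
  ],
  "twist": [
    [0,0,-0.148],
    [0,0,-0.148],
    [0,0,-0.148],
    [0,0,-0.148],
    [0,0,-0.148],
    [0,0,-0.148],
    [0,0,-0.148],
    [0,0,-0.148],
    [0,0,-0.148],
    [0,0,-0.148],
    [0,0,-0.148],
    [0,0,-0.148]
  ]
}}

```text
time_s: 2.55
position: [0.5608, -0.2327, 0.2127]
tcp_rot: [[-0.513, 0.858, -0.011], [0.858, 0.513, 0.009], [0.013, -0.004, -1.0]]
force: [0.4, 0.8, 0.4]
opening: 0.995
```

```bash
python3 - <<'E'
from h import *
s=bot.read_state();print(s['position'],s['tcp_rot'])
c=bot.capture('wrist');cv2.imwrite('pics/wrist1.png',c['color'][:,:,::-1])
np.savez('pics/w1.npz',pos=s['position'],R=s['tcp_rot'],**c)
def tgt(p):
    R=s['tcp_rot'];return R.T@(np.array(p)-s['position'])*1000
print(tgt([.553,-.2465,.064]))
T=c['T_tool_cam']
# expected pixel of the knob top
p=np.linalg.inv(T)@np.r_[tgt([.553,-.2465,.094])/1000,1]
print(c['cx']+c['fx']*p[0]/-p[2],c['cy']-c['fy']*p[1]/-p[2])
E
```

```text
[ 0.56080906 -0.23272039  0.21268007] [[-0.51324039  0.85817987 -0.0105645 ]
 [ 0.85814008  0.5133312   0.00931022]
 [ 0.01341293 -0.00428744 -0.99990085]]
[ -9.81114591 -13.13762236 148.61953621]
305.7111343941703 248.81955680550405
```

View pics/wrist1.png

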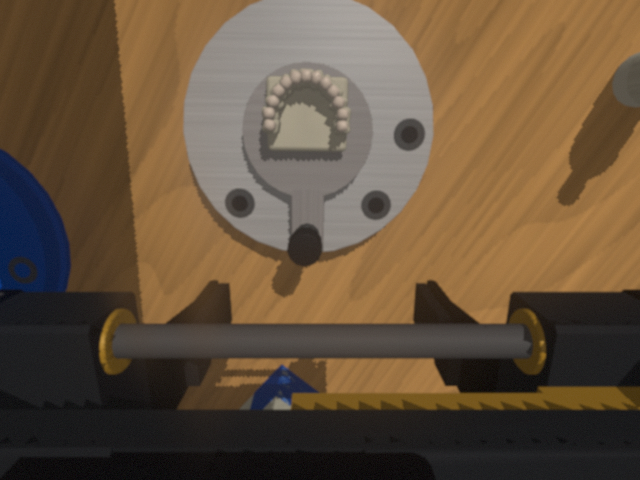

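The wrist view shows the knob at (305,245), where (306,249) was predicted, so it agrees within about 2 mm. The jaws lie tangentially. Descending part way.

>>> {"api": "carry_out", "payload": {
  "grip": [1,1,1,1,1,1,1],
  "slide": [
    [-5,-6,0],
    [-5,-6,15],
    [0,0,25],
    [0,0,25],
    [0,0,25],
    [0,0,10],
    [0,0,0]
  ],
  "twist": [
    [-0.004,-0.013,0],
    [0,0,0],
    [0,0,0],
    [0,0,0],
    [0,0,0],
    [0,0,0],
    [0,0,0]
  ]
}}

```text
time_s: 3.3
position: [0.5553, -0.2517, 0.1104]
tcp_rot: [[-0.5, 0.866, 0.004], [0.866, 0.5, -0.005], [-0.006, 0.001, -1.0]]
force: [0.4, -1.0, -0.4]
opening: 0.999
```

```bash
cat > w.py <<'E'
from h import *
import sys
s=bot.read_state();print(s['position'],s['tcp_rot'],s['force'])
R=s['tcp_rot'];T=lambda p:R.T@(np.array(p)-s['position'])*1000
print('to start',T([.553,-.2465,.064]),'down',R.T@[0,0,-1])
c=bot.capture(sys.argv[1]);cv2.imwrite('pics/'+sys.argv[2]+'.png',c['color'][:,:,::-1])
if sys.argv[1]=='wrist':
    p=np.linalg.inv(c['T_tool_cam'])@np.r_[T([.553,-.2465,.094])/1000,1]
    print(c['cx']+c['fx']*p[0]/-p[2],c['cy']-c['fy']*p[1]/-p[2])
E
python3 w.py wrist wrist2
```

```text
[ 0.55526059 -0.2516991   0.11038745] [[-5.00310424e-01  8.65836665e-01  4.04347845e-03]
 [ 8.65821984e-01  5.00325889e-01 -5.12810247e-03]
 [-6.46315609e-03  9.35289406e-04 -9.99978676e-01]] [ 0.44368748 -0.96551835 -0.37674863]
to start [ 5.93229976  0.60056121 46.35065494] down [ 6.46315609e-03 -9.35289406e-04  9.99978676e-01]
324.1237109476296 278.6286813659661
```

View pics/wrist2.png

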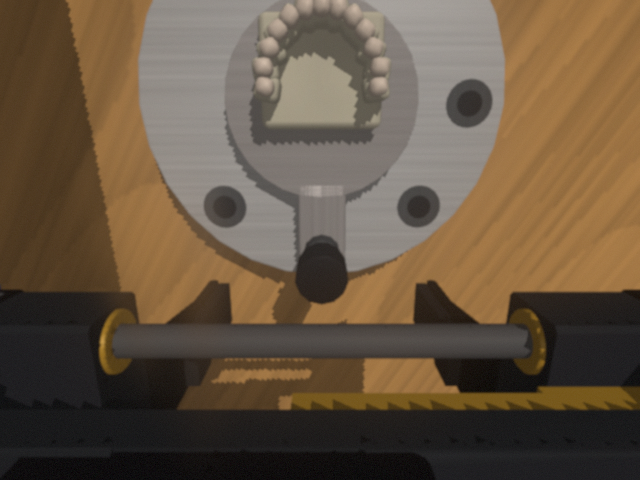

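The knob is at (321,278), and (324,279) was predicted, so it is within 1 mm. Descending the rest of the way.

>>> {"api": "carry_out", "payload": {
  "grip": [1,1,1,1],
  "slide": [
    [6,0,15],
    [0,0,17],
    [0,0,12],
    [0,0,0]
  ],
  "twist": [
    [0,0,0],
    [0,0,0],
    [0,0,0],
    [0,0,0]
  ]
}}

```text
time_s: 3.75
position: [0.5566, -0.2498, 0.0714]
tcp_rot: [[-0.498, 0.867, 0.014], [0.867, 0.498, -0.013], [-0.018, 0.006, -1.0]]
force: [-0.1, 0.4, 0.4]
opening: 1.004
```

```bash
python3 w.py side side1; python3 -c "
import cv2;a=cv2.imread('pics/side1.png')[150:310,190:400];cv2.imwrite('pics/side1c.png',cv2.resize(a,None,fx=3.5,fy=3.5,interpolation=2))"
```

```text
[ 0.55658405 -0.24983136  0.07137388] [[-0.49797255  0.86707358  0.01437872]
 [ 0.86700556  0.49814112 -0.01252151]
 [-0.01801971  0.00623106 -0.99981822]] [-0.0798589   0.42847656  0.36776142]
to start [ 4.80594594 -1.49409401  7.27928815] down [ 0.01801971 -0.00623106  0.99981822]
```

View pics/side1c.png

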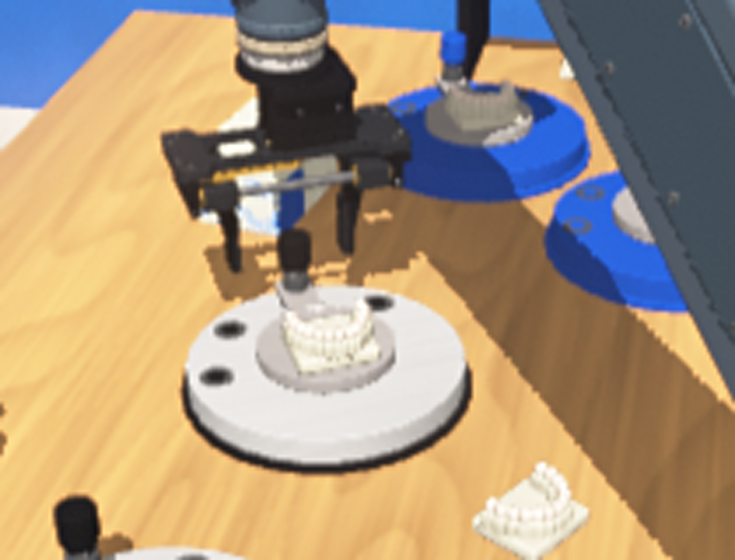

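The fingers straddle the knob (crop 293,250) and are still slightly high. I'll trim the pose and tilt, then close.

>>> {"api": "carry_out", "payload": {
  "grip": [1,1,1],
  "slide": [
    [3,-1,6],
    [2,0,1],
    [0,0,0]
  ],
  "twist": [
    [0.006,0.02,0],
    [0,0,0],
    [0,0,0]
  ]
}}

```text
time_s: 4.1
position: [0.5554, -0.2473, 0.0671]
tcp_rot: [[-0.498, 0.867, 0.003], [0.867, 0.498, -0.001], [-0.002, 0.003, -1.0]]
force: [-0.2, -0.3, 0.3]
opening: 1.003
```

>>> {"api": "carry_out", "payload": {
  "grip": [-1,-1,-1,-1,-1,-1,-1,-1,-1,-1],
  "slide": [
    [0,0,0],
    [0,0,0],
    [0,0,0],
    [0,0,0],
    [0,0,0],
    [0,0,0],
    [0,0,0],
    [0,0,0],
    [0,0,0],
    [0,0,0]
  ],
  "twist": [
    [0,0,0],
    [0,0,0],
    [0,0,0],
    [0,0,0],
    [0,0,0],
    [0,0,0],
    [0,0,0],
    [0,0,0],
    [0,0,0],
    [0,0,0]
  ]
}}

```text
time_s: 5.1
position: [0.5549, -0.2483, 0.0682]
tcp_rot: [[-0.498, 0.867, 0.003], [0.867, 0.498, -0.002], [-0.004, 0.001, -1.0]]
force: [-0.7, 0.0, -0.2]
opening: 0.313
```

```bash
python3 w.py wrist wrist3
```

```text
[ 0.5549429  -0.24826635  0.06816121] [[-0.49823669  0.86703601  0.00295834]
 [ 0.86703396  0.49824352 -0.00234682]
 [-0.00350875  0.00139571 -0.99999287]] [-0.74093047  0.01021339 -0.1583074 ]
to start [ 2.51410611 -0.81029834  4.15128858] down [ 0.00350875 -0.00139571  0.99999287]
321.27300012375093 324.56664922205454
```

View pics/wrist3.png

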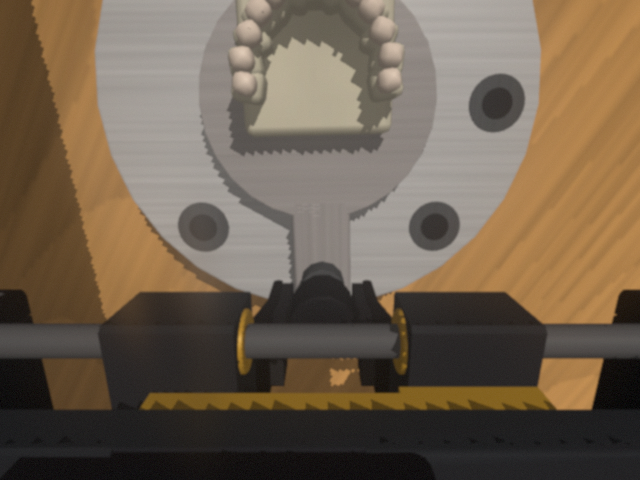

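Opening 0.313 is about 27 mm, so the jaws are on the knob. Now lifting by 20 mm.

>>> {"api": "carry_out", "payload": {
  "grip": [-1,-1,-1,-1],
  "slide": [
    [0,0,-7],
    [0,0,-7],
    [0,0,-6],
    [0,0,0]
  ],
  "twist": [
    [0,0,0],
    [0,0,0],
    [0,0,0],
    [0,0,0]
  ]
}}

```text
time_s: 5.55
position: [0.5551, -0.2481, 0.0872]
tcp_rot: [[-0.498, 0.867, 0.003], [0.867, 0.498, -0.001], [-0.003, 0.002, -1.0]]
force: [1.9, -1.8, -7.6]
opening: 0.315
```

```bash
python3 w.py side side2; python3 -c "
import cv2;a=cv2.imread('pics/side2.png')[150:310,190:400];cv2.imwrite('pics/side2c.png',cv2.resize(a,None,fx=3.5,fy=3.5,interpolation=2))"
```

```text
[ 0.55505222 -0.24814301  0.08716925] [[-0.49765291  0.86737122  0.00295763]
 [ 0.86737186  0.49765836 -0.00148946]
 [-0.0027638   0.00182413 -0.99999452]] [ 1.91403601 -1.83654744 -7.62879355]
to start [ 2.51042456 -1.00464163 23.16060935] down [ 0.0027638  -0.00182413  0.99999452]
```

View pics/side2c.png

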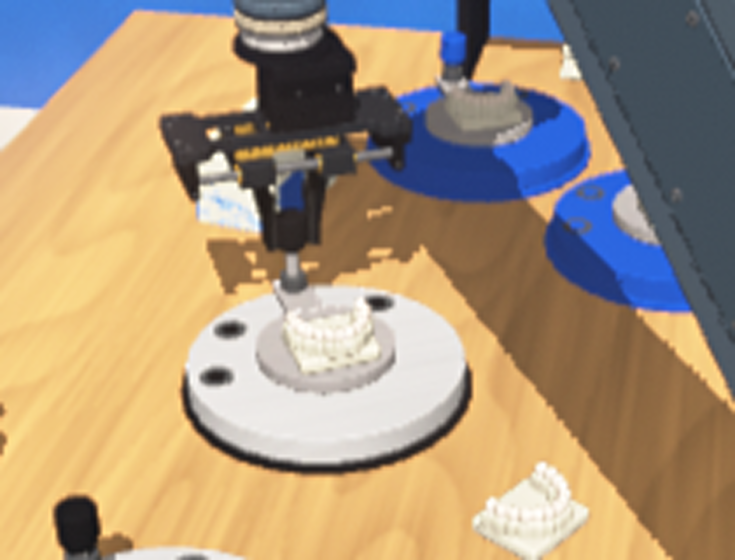

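Raised 19 mm with a spring load of about 7 N; the side view shows the bare pin shaft under the knob. Swinging in two halves with a check between.

>>> {"api": "carry_out", "payload": {
  "grip": [-1,-1,-1,-1,-1,-1],
  "slide": [
    [0.3,7.2,0],
    [0.3,7.2,0],
    [0.3,7.2,0],
    [0.3,7.2,0],
    [0.3,7.2,0],
    [0,0,0]
  ],
  "twist": [
    [0,0,-0.078],
    [0,0,-0.078],
    [0,0,-0.078],
    [0,0,-0.078],
    [0,0,-0.078],
    [0,0,0]
  ]
}}

```text
time_s: 6.2
position: [0.582, -0.2229, 0.0842]
tcp_rot: [[-0.798, 0.602, 0.001], [0.602, 0.798, 0.001], [-0.001, 0.001, -1.0]]
force: [1.0, -0.8, -7.0]
opening: 0.315
```

```bash
cat > a.py <<'E'
from h import *
s=bot.read_state();R=s['tcp_rot'];p=s['position'];d=p-np.array([.508,-.1685,0])
print(p,s['force'],s['opening'],'r',np.hypot(*d[:2]),'ang',np.degrees(np.arctan2(d[1],d[0])),'y ang',np.degrees(np.arctan2(R[1,1],R[0,1])),'down',R.T@[0,0,-1])
for a in(-15,-14.4):
  a=np.radians(a);q=np.array([.508+.0925*np.cos(a),-.1685+.0925*np.sin(a),.087]);print(R.T@(q-p)*1000)
E
python3 a.py
```

```text
[ 0.58203716 -0.22285872  0.08423538] [ 0.95222719 -0.75641836 -6.95378008] 0.3146951431314512 r 0.0918497214505278 ang -36.28643366449821 y ang 52.97244123277189 down [ 6.02497996e-04 -1.48646239e-03  9.99998714e-01]
[ 6.09257106 33.5083806  -2.71848544]
[ 6.46056429 34.40441017 -2.71737524]
```

>>> {"api": "carry_out", "payload": {
  "grip": [-1,-1,-1,-1,-1,-1,-1],
  "slide": [
    [0,0,-3],
    [0.3,6.9,-1],
    [0.3,6.9,-0.5],
    [0.3,6.9,-0.5],
    [0.3,6.9,-0.5],
    [0.3,6.5,0],
    [0,0,0]
  ],
  "twist": [
    [0,0,0],
    [0,0,-0.075],
    [0,0,-0.075],
    [0,0,-0.075],
    [0,0,-0.075],
    [0,0,-0.075],
    [0,0,0]
  ]
}}

```text
time_s: 6.9
position: [0.596, -0.1922, 0.0891]
tcp_rot: [[-0.963, 0.269, 0.001], [0.269, 0.963, 0.004], [0.0, 0.004, -1.0]]
force: [2.5, 0.3, -7.5]
opening: 0.317
```

```bash
python3 a.py;python3 w.py wrist wrist4;python3 w.py scene scene4; python3 -c "
import cv2;a=cv2.imread('pics/scene4.png')[205:335,235:385];cv2.imwrite('pics/scene4c.png',cv2.resize(a,None,fx=4.5,fy=4.5,interpolation=2))"
```

```text
[ 0.59597812 -0.19223052  0.08906657] [ 2.45203102  0.29814163 -7.51780621] 0.3173119130506678 r 0.09112237386315414 ang -15.095265949280307 y ang 74.4222025029987 down [-4.23308675e-04 -3.73977066e-03  9.99992917e-01]
[-1.37702911  0.15766582  2.06658844]
[-1.36219101  1.12619868  2.07021684]
[ 0.59597812 -0.19223052  0.08906657] [[-9.63267042e-01  2.68544690e-01  5.96540486e-04]
 [ 2.68545019e-01  9.63259967e-01  3.71607512e-03]
 [ 4.23308675e-04  3.73977066e-03 -9.99992917e-01]] [ 2.45203102  0.29814163 -7.51780621]
to start [ 26.81499618 -63.91090625  24.83908189] down [-4.23308675e-04 -3.73977066e-03  9.99992917e-01]
177.55441827858422 252.26750245685884
[ 0.59588894 -0.19256367  0.08909684] [[-9.62883618e-01  2.69916362e-01  5.42999024e-04]
 [ 2.69916514e-01  9.62876820e-01  3.64759933e-03]
 [ 4.61705569e-04  3.65877805e-03 -9.99993200e-01]] [ 2.37073224 -0.44558323 -7.56904209]
to start [ 26.72716428 -63.60229608  24.87663907] down [-4.61705569e-04 -3.65877805e-03  9.99993200e-01]
```

View pics/wrist4.png

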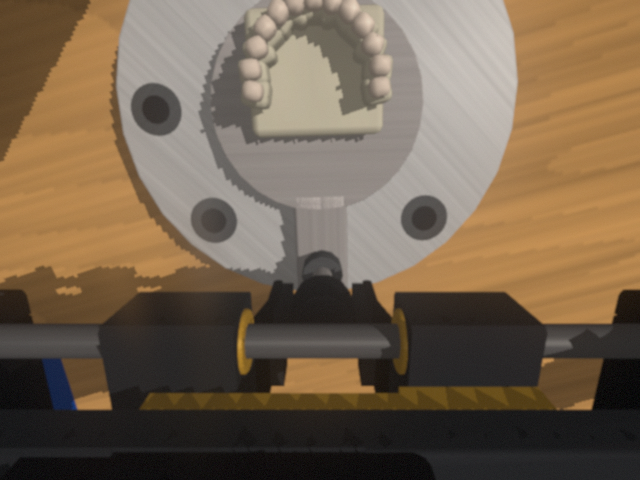

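View pics/scene4c.png

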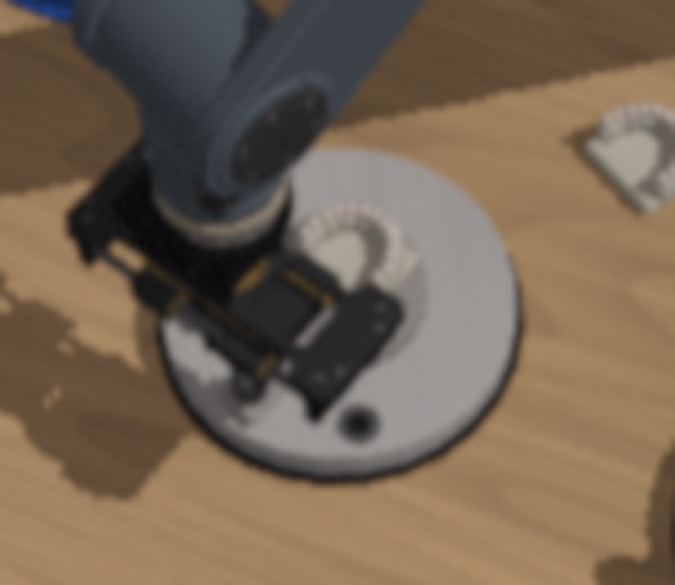

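The open holes at (213,220) and (424,217) sit symmetrically about the knob (321), with the far hole at (157,108), so the pin is over the 45° hole. I'll lower it into the mouth before letting go.

>>> {"api": "carry_out", "payload": {
  "grip": [-1,-1,-1,-1],
  "slide": [
    [0,0,4],
    [0,0,4],
    [0,0,4],
    [0,0,0]
  ],
  "twist": [
    [0,0,0],
    [0,0,0],
    [0,0,0],
    [0,0,0]
  ]
}}

```text
time_s: 7.4
position: [0.5957, -0.1933, 0.0764]
tcp_rot: [[-0.961, 0.276, 0.001], [0.276, 0.961, 0.005], [0.0, 0.005, -1.0]]
force: [2.5, -0.1, -6.4]
opening: 0.308
```

>>> {"api": "carry_out", "payload": {
  "grip": [1,1,1,1,1,1,1,1],
  "slide": [
    [0,0,0],
    [0,0,0],
    [0,0,0],
    [0,0,0],
    [0,0,0],
    [0,0,0],
    [0,0,0],
    [0,0,0]
  ],
  "twist": [
    [0,0,0],
    [0,0,0],
    [0,0,0],
    [0,0,0],
    [0,0,0],
    [0,0,0],
    [0,0,0],
    [0,0,0]
  ]
}}

```text
time_s: 8.2
position: [0.5958, -0.1944, 0.0806]
tcp_rot: [[-0.961, 0.276, 0.002], [0.276, 0.961, 0.002], [-0.002, 0.003, -1.0]]
force: [0.4, -0.0, 0.6]
opening: 0.947
```

```bash
python3 a.py;python3 w.py side side5; python3 -c "
import cv2;a=cv2.imread('pics/side5.png')[150:310,190:400];cv2.imwrite('pics/side5c.png',cv2.resize(a,None,fx=3.5,fy=3.5,interpolation=2))"
```

```text
[ 0.5958242  -0.19442754  0.08059005] [ 0.36061745 -0.04816611  0.59578531] 0.9472460729552191 r 0.0915714306490926 ang -16.44770037828644 y ang 73.97766684329932 down [ 0.00161463 -0.00275122  0.99999491]
[-0.92670659  2.34784905 -6.40202462]
[-0.90434869  3.31624074 -6.39939645]
[ 0.5958242  -0.19442754  0.08059005] [[-0.9611517   0.27601098  0.00231129]
 [ 0.27601593  0.96115055  0.00219868]
 [-0.00161463  0.00275122 -0.99999491]] [ 0.36061745 -0.04816611  0.59578531]
to start [ 26.81450823 -61.91506856  16.37649804] down [ 0.00161463 -0.00275122  0.99999491]
```

View pics/side5c.png

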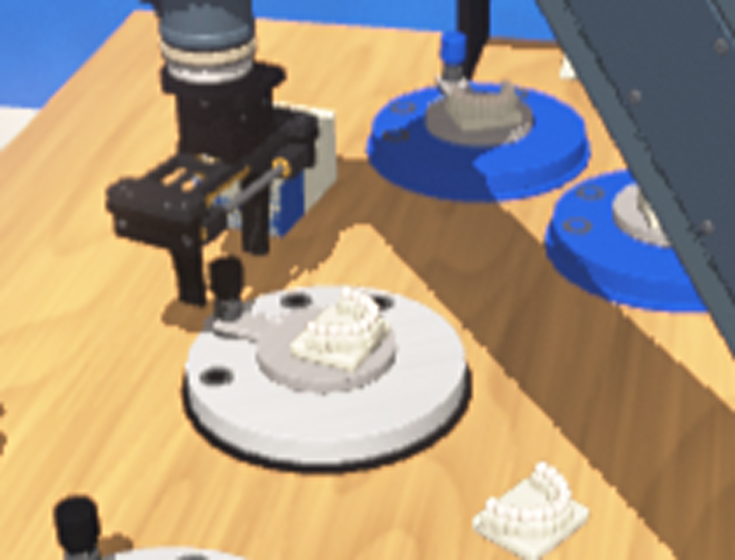

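The knob (crop 226,278) looks seated on its housing and the gripper is open. Backing off upward, then verifying.

>>> {"api": "carry_out", "payload": {
  "grip": [1,1,1,1,1,1,1,1],
  "slide": [
    [0,0,-8],
    [0,0,-15],
    [0,0,-25],
    [0,0,-30],
    [0,0,-30],
    [0,0,-30],
    [0,0,-15],
    [0,0,0]
  ],
  "twist": [
    [0,0,0],
    [0,0,0],
    [0,0,0],
    [0,0,0],
    [0,0,0],
    [0,0,0],
    [0,0,0],
    [0,0,0]
  ]
}}

```text
time_s: 9.05
position: [0.595, -0.1945, 0.2417]
tcp_rot: [[-0.961, 0.276, 0.001], [0.276, 0.961, 0.003], [0.0, 0.003, -1.0]]
force: [-0.3, 0.4, -0.2]
opening: 0.996
```

```bash
python3 - <<'E'
from h import *
D=save('side','side6');s=bot.read_state();W=bot.capture('wrist');cv2.imwrite('pics/wrist6.png',W['color'][:,:,::-1])
a=cv2.imread('pics/side6.png')[190:290,220:340];cv2.imwrite('pics/side6c.png',cv2.resize(a,None,fx=6,fy=6,interpolation=2))
R=D['rotation'];
for z in(.064,.079,.094,.114):
  p=R.T@(np.array([.595,-.192,z])-D['position']);print(z,D['cx']+D['fx']*p[0]/-p[2],D['cy']-D['fy']*p[1]/-p[2])
# knob top from wrist depth
T=W['T_tool_cam'];R=s['tcp_rot'];v,u=np.mgrid[0:290,0:640];d=W['depth'][:290]
P=np.stack([(u-W['cx'])/W['fx']*d,-(v-W['cy'])/W['fy']*d,-d],-1)@T[:3,:3].T+T[:3,3]
P=P@R.T+s['position'];m=(d>0)&(np.hypot(P[...,0]-.595,P[...,1]+.192)<.03)&(P[...,2]>.08)&(P[...,2]<.14)
q=P[m];print(len(q))
if len(q):
    t=q[q[:,2]>np.percentile(q[:,2],98)-.004];c=t.mean(0);print('top',c,'ang',np.degrees(np.arctan2(c[1]+.1685,c[0]-.508)),'r',np.hypot(c[1]+.1685,c[0]-.508))
E
```

```text
0.064 254.9800717767506 234.22040402723388
0.079 254.64050415581755 229.6709459756563
0.094 254.2966318435335 225.06381454322894
0.114 253.8312965557144 218.82934682208767
852
top [ 0.59358958 -0.19239812  0.09368045] ang -15.600671363931259 r 0.08886336124373244
```

View pics/side6c.png

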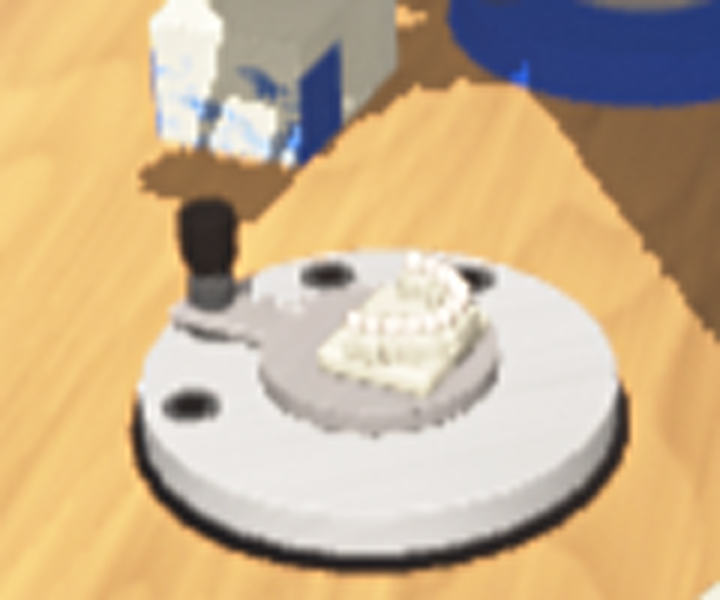

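View pics/wrist6.png

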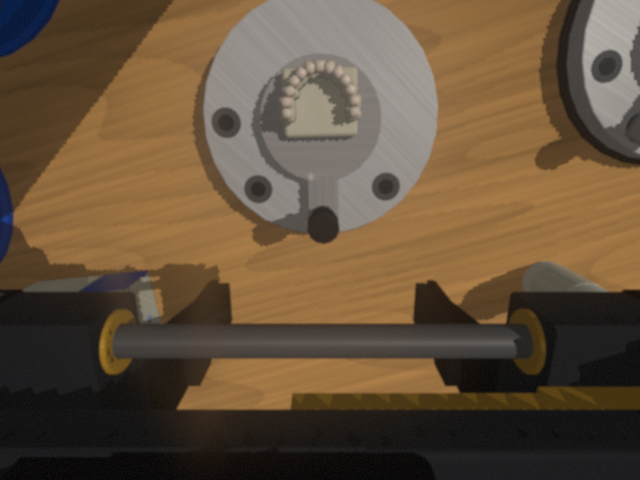

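The knob top is at z = 93.7 mm (94 when home) at -15.6° (next hole -15°). The side view shows the knob on its housing, with the vacated hole open. Handing in.

```bash
python3 -c "
from rig import bot
print(bot.hand_in())"
```

```text
the job is handed in; nothing more can be done
None
```

The job is done and handed in. On the grey stage with the plaster arch, I drew the pin up about 20 mm and swung the table one hole counter-clockwise. I lowered the pin into the mouth of that hole, let it go, and backed off clear.

- **Pin home:** the knob top measured 93.7 mm above the work surface, against 94 mm with the pin home. No measurement of the pin below the table was possible, so this height is the evidence that it is fully down.
- **Angle:** the knob stood at -15.6° in the world frame, against -15° for the next hole, which is within measuring error. The hole it left is open in the pictures.
- **Force and time:** the wrist force read at most about 8 N at the end of any move, and the work took about 9 s of the 30 s allowed.
- **Other stage:** the gripper never went near the stage with the white disc. I did not measure it again at the end.

During the first half of the swing the tool sagged about 3 mm, leaving the pin only about 16 mm up. I raised it again before going on, and no check failed.

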